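# Fit the oven scraper head and extend its telescopic handle

## Robot

A 6-joint arm with a two-finger parallel gripper is mounted at the origin on the work surface. World frame = base frame: x ahead of the robot, y to its left, z up, the work surface at z = 0. Lengths are in m, angles in rad, forces in N, time in s.
With the tool pointing down it reaches from about 0.3 to 0.875 m from the base axis. Payload 6.4 kg.
Tool frame: the origin (TCP) lies between the finger pads; the fingertips stand 8 mm ahead of it and the grasp point (between the pads) lies 11 mm behind it (env.finger_overhang is the distance from the TCP to the fingertips, in m); z points along the fingers, x is the direction in which the jaws open and shut, and the axes are right-handed (so a half turn about z gives the same grasp; the last joint's range is limited). The gripper opens to 85 mm and grips with 20 to 120 N. Pads are 22 mm wide; open, the fingers measure 114 mm over their backs; the gripper's body (76 mm by 85 mm) begins 54 mm behind the grasp point. The pads swing forward as they close: fully open they stand 13 mm farther back than shut.
Start: joints at [-1.459, 0.181, 1.607, -0, 1.354, -0.206], TCP at [0.18, -0.546, 0.239] pointing down, gripper open.
Joint ranges: [-2.99, 2.99], [-0.89, 2.07], [0.3, 2.58], [-1.14, 4.28], [0, 2.63], [-3.12, 3.12]. Speed limits (rad/s): [2.57, 2.57, 3.01, 3.14, 3.14, 3.14].

## Interface

Orientations are given as [roll, pitch, yaw] about the fixed x, y, z axes, in that order (R = Rz(yaw) Ry(pitch) Rx(roll)).
In Python, from workcell import readout, viewer, sign_off, models, env gives the robot as it stands.
- The arm moves only by the tool carry_out, never from a script. Its argument "series" is a list of rows, each a list of 4 numbers: the shift along the tool's x, y, z in m, then the turn about the tool's z in units of 6 degrees (1.0 is 6 degrees). In form: [[x, y, z, spin], ...]. A call has 1 to 10 rows; each row is the pose to reach, as a shift and turn from the pose commanded when the call began, along the tool's axes at that moment; what a row does not reach only later rows make up. A row lasts 1/12 s, in which the tool goes at most 41.7 mm and 7.16 degrees, less where a joint would pass 70% of its speed; a pose out of reach is approached as far as the arm can. A call with a gripper value outside its range is refused whole. "jaw" is the opening in per cent of the stroke, from 0 (shut) to 100 (fully open), set as the call begins (left out, the last holds). The fingers move at their own pace and stop on an object; "force" is the grip in N (left out, the last holds). Time passes only in rows, so rows that repeat a pose let the fingers close. It gives the time, the measured TCP pose, the force and the opening at its end, in the units of the state.
- readout.read_state(): the state, without advancing time (a new reading comes with each control period).
- viewer.camera(name): name is "side" or "top"; returns the picture (420x560x3 uint8, red, green, blue); there is no depth.
- viewer.camera_model(name): a dict with "fovy" (degrees; the focal length in pixels is half the picture's height over the tangent of half this angle, whatever the lens; pixels are square), "cx", "cy" (the principal point, pixels), "xyz" and "attitude" of the camera in the world. Camera axes: x right, y down, z forward; pixel columns grow to the right and rows downward; lengths in m; the calibration is good to about 2 mm. A picture is of the moment at which its call begins. camera_model takes no time and is no camera call.
- sign_off(): hands the job in, once; it reports no verdict.
Trained networks look in the newest picture that a camera, given by its name, has taken for a name from the list of things; names that differ only in an ending like _2 or _b are one class to them, and where a whole thing is asked for, a point or a joint stands for the part that bears it (a point fixed in the world has none). Each returns a list of dicts, best first, with "p" (0 to 1); they miss things now and then, are a little off and sometimes report something else, mostly with a low value. They report only what shows in the picture. A call takes as long as a camera call. They do not tell look-alikes from the thing itself.
- models.look_for(camera, target): "at" ([column, row] in pixels, amid what is visible of it).
- models.masks_of(camera, target): "pixels" (420x560 bool, what is visible of it) and "at" ([column, row] in pixels, amid what is visible of it).
- models.place_of(camera, target): "at" ([column, row] in pixels: a listed point, or the origin of a listed thing).
The state is a dict: "clock": time; "joint_positions": joint angles; "qd": joint speeds; "tau": joint torques, N m; "position": TCP position; "tool_rot": TCP orientation; "contact_force": force on the tool from outside, world axes, zero at the start; "torque": the same for the moment, N m; "finger_gap": opening from 0.0 (shut) to 1.0 (fully open).
Only numpy, scipy, OpenCV 4.12 (cv2) and the standard library are available. Lean on these libraries where they do the work, as an engineer would, in place of code of your own. Each camera call takes 0.05 s, during which the arm holds its last target.

## Task

Slip the scraper head with the square socket all the way down onto the square post of the clamped telescopic handle, with its blade pointing away from the grip, and let go of it. Then squeeze the grip together with its side button to free the catch, pull the grip straight out past the first stop to the second stop, and finish while holding it there, button squeezed and pole fully extended. Leave the round-socket head and everything else on the counter where they are.

Things in the scene. Friction and masses are not known exactly. Their poses are not given: they have to be found in the camera images.
- handle: Telescopic handle in a grey cradle fixed to the counter. Origin on the counter under the mouth of its black collar; x along the pole, the way the grip pulls out; z up. Pole axis 50 mm up. Cradle base x -145 to 5, 76 wide; collar x -32 to 0, 44 wide, top 69 up. At x = -110 stands a steel coupling block with the square post on top.
- post (a point): Foot of the upright square post, at the centre of the flat 36 x 36 shoulder on the coupling block, 70 mm above the counter; axes as the handle. Post 16 x 16, 37 high, sides parallel to the handle's x and y, top 9 mm stepped narrower (13, then 9) as a lead-in. A head slid fully on rests on the shoulder.
- grip (a point): Centre of the black grip block at the pole's free end (70 long along x, 30 wide along y, 30 high), 50 mm above the counter; pushed in, 50 mm from the handle's origin along x. Axes as the handle. The release button is on its +y side, level with this centre. It slides only along x.
- release (a joint): Release button: steel pad 30 long, 20 high, standing 8 mm out of the grip block's +y side; block and button measure 38 mm across, 32 when pressed. Squeezing them between the fingers presses it. 0 = out, 0.006 = fully in (m); springs back, 2 N at first, 8 N fully in. While out, a catch locks the pushed-in pole; 4 mm or more frees it.
- inner_stage (a joint): How far the inner tube, with the grip, is out of the middle tube, m: 0 pushed in, 0.060 at its end (first stop). A spring draws it back with 1.5 to 2.5 N.
- mid_stage (a joint): How far the middle tube is out of the outer tube, m: 0 pushed in, 0.060 at its end (second stop). A spring draws it back with 4 to 5.5 N, so it moves only once the inner tube is at the first stop. At the second stop the grip has moved 120 mm in all; let go, it slides back in.
- square_head_center (a point): Scraper head with SQUARE socket, lying flat: centre of its square boss, 22 mm above its underside. Boss 36 x 36, 44 high, 20 x 20 hole right through, sides parallel to its x and y. A flat steel blade (80 wide along y, 3 thick, level with the underside) lies 30 to 75 mm off on the -x side, on a neck 26 wide, 10 high. x points from blade to boss, z up. About 0.18 kg.
- square_head_edge (a point): Middle of the free edge of that head's blade, 75 mm from the boss's centre along the head's -x, 1.5 mm above its underside.
- round_head_center (a point): The other scraper head, with a ROUND boss (38 across, 44 high, round hole 20 across, too small for the post) and the same blade: centre of the boss, 22 mm above its underside. Not for this handle.
- ramekin_a: White ceramic ramekin (small round cup) near the heads, 60 across, 45 high; origin at the centre of its underside. Bystander.
- ramekin_b: White ceramic ramekin, 68 across, 45 high, at the left; origin at the centre of its underside. Bystander.
- ramekin_c: Second white ceramic ramekin, 68 across, 45 high, at the left; origin at the centre of its underside. Bystander.
- rolling_pin: Wooden rolling pin lying at the right, 44 thick, 360 long; origin at the centre of its underside. Bystander.
- jar: Amber jar with steel cap at the right, 70 across, 110 high; origin at the centre of its underside. Bystander.
- mix_bowl: Steel bowl at the far left, 140 across, 60 high; origin at the centre of its underside. Bystander.
Things that resemble listed ones, but are neither listed nor needed, are in the scene too. What is shaped like the part that bears square_head_center but green or purple is not meant.

How it is judged:
On the way, in this order (a step that is already met when the one before it is completed fails the run):
1. the square-socket head is fully down on the post, blade away from the grip, and let go (z of square_head_center in the frame of handle between 0.088 and 0.0955 m and horizontal distance between square_head_center and post below 0.005 m and x of square_head_edge in the frame of handle below -0.175 m and angle between square_head_center's own z axis and vertical below 0.12 rad and contact force between the fingers and square_head below 0.2 N), for 0.2 s.
2. the grip, its button squeezed, is out at the first stop (value of joint inner_stage above 0.054 m and value of joint release above 0.0035 m), for 0.05 s.
At the end, for the whole second after the job is handed in: Square head seated on the post (within 5 mm sideways, 3.5 mm in height, 7 degrees upright, blade away from the grip), not touched by the fingers; fingers hold the grip, button in at least 3.5 mm, inner and middle tube out at least 54 and 53 of 60 mm (all of step 1 and all of step 2 and value of joint mid_stage above 0.053 m and contact force between the fingers and inner_stage above 2 N); the arm keeps its last pose, push and grip.
It fails at once if the round-socket head or another thing on the counter was moved by more than 30 mm (distance of any of round_head_center, ramekin_a, ramekin_b, ramekin_c, rolling_pin, jar, mix_bowl from where it was at the start of the episode above 0.03 m).
It also fails if it takes over 48 s, if anything falls off the work surface, if the arm or the gripper's body presses on something with over 40 N, if the wrist force passes 120 N, or if a joint passes its speed limit or range.

## Working session

There is one attempt and no reset: what is moved stays moved. The work goes in short steps, Python scripts to look and compute and a tool call to move; the robot and the scene stay as the last step left them, time stands still between calls to the robot, and variables do not carry over. Pictures are saved under pics/ and viewed, and the job is handed in when it is done.

Besides the shell and the picture viewer there is one more tool, called after "Call:" by a JSON object that holds its "fn" and its "kwargs". carry_out: Moves the arm, as the interface text tells. Its arguments: {"type":"object","properties":{"series":{"type":"array","items":{"type":"array","items":{"type":"number"}}},"jaw":{"type":"number"},"force":{"type":"number"}},"required":["series"]}

```bash
ls; mkdir -p pics
python3 - <<'E'
from workcell import readout, viewer, models, env
import cv2
print(env.finger_overhang, readout.read_state())
for c in("side","top"):
    im=viewer.camera(c); cv2.imwrite(f"pics/a_{c}.png",im[:,:,::-1]); print(viewer.camera_model(c))
    for t in("square_head_center","square_head_edge","round_head_center","post","grip","handle"):
        print(c,t,[(round(d["p"],2),[round(float(v),1) for v in d["at"]]) for d in models.place_of(c,t)])
E
```

```text
pics
0.008 {'clock': 0.0, 'joint_positions': array([-1.45927645e+00,  1.81528997e-01,  1.60802310e+00,  1.31297011e-05,
        1.35379320e+00, -2.06314592e-01]), 'qd': array([-1.97644392e-03, -7.35085338e-06,  1.34817837e-03, -3.98341351e-04,
       -2.92356279e-04, -1.60853344e-03]), 'tau': array([-2.88414658e-04, -4.44879699e+01, -3.51336086e+01, -2.70199325e-04,
        9.08541289e-03,  5.32131548e-05]), 'position': array([ 0.17964422, -0.5456458 ,  0.23838362]), 'tool_rot': array([-3.14122107e+00,  1.71285065e-03, -1.25296438e+00]), 'contact_force': array([-0.23527567, -0.33184167, -0.07322441]), 'torque': array([ 0.00554532, -0.01399214,  0.01905325]), 'finger_gap': 0.9985104604172992}
{'fovy': 48.37429887211378, 'cx': 280.1913280765594, 'cy': 210.39987657294725, 'xyz': array([0.09472676, 0.84978884, 1.05889905]), 'attitude': array([-2.39168110e+00, -1.44196506e-03, -2.76967264e+00])}
side square_head_center [(0.88, [311.3, 347.5]), (0.74, [244.6, 266.0]), (0.61, [294.0, 295.0])]
side square_head_edge [(0.93, [246.3, 252.5]), (0.72, [264.7, 293.5]), (0.58, [301.1, 378.8])]
side round_head_center [(0.87, [282.6, 191.9])]
side post [(0.9, [245.0, 149.6]), (0.59, [251.5, 142.3])]
side grip [(0.88, [211.0, 189.9]), (0.33, [169.2, 318.0])]
side handle [(0.93, [224.8, 188.6])]
{'fovy': 46.360998944289456, 'cx': 277.0656371550438, 'cy': 200.88516548647797, 'xyz': array([ 0.15243108, -0.00534592,  1.46835096]), 'attitude': array([-2.92636132,  0.00503875, -1.67543767])}
top square_head_center [(0.81, [211.7, 214.7]), (0.64, [158.8, 298.1]), (0.55, [199.1, 262.0])]
top square_head_edge [(0.94, [228.1, 201.9]), (0.87, [134.2, 305.1]), (0.81, [194.4, 240.0])]
top round_head_center [(0.51, [308.2, 199.6])]
top post [(0.73, [332.1, 139.9])]
top grip [(0.64, [277.6, 133.8])]
top handle [(0.93, [290.3, 143.9])]
```

View pics/a_side.png

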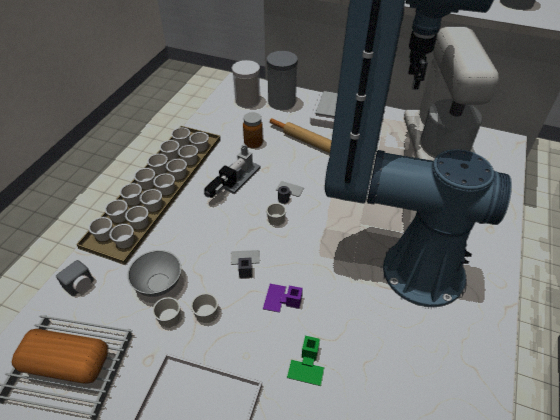

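View pics/a_top.png

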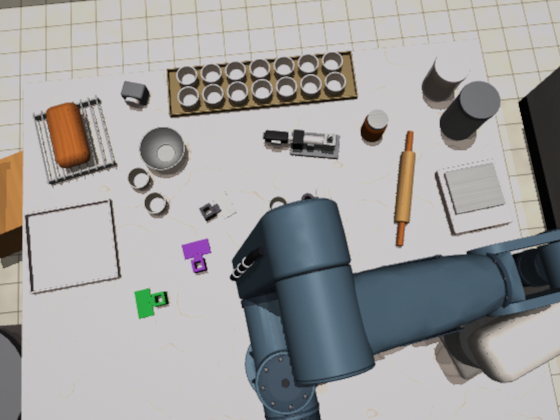

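The pictures show four scraper heads. These could be taken for the wanted one:
- **Black/steel head, square boss:** side (245,266), top (211,212).
- **Purple head:** side (294,296), top (199,262).
- **Green head:** side (311,347), top (159,298).
- **Black/steel head, round boss:** side (283,192), top (308,200).

By the description I choose the first one. The handle is at side (230,180), with the post at the far right end. Next is a close crop to check the choice, plus the geometry.

```bash
cat > h.py <<'E'
import numpy as np, cv2
from scipy.spatial.transform import Rotation as R
from workcell import readout, viewer, models
def K(m):
    f=210/np.tan(np.radians(m["fovy"]/2)); return f,m["cx"],m["cy"]
def ray(c,uv):
    m=viewer.camera_model(c); f,cx,cy=K(m)
    d=R.from_euler('xyz',m["attitude"]).as_matrix()@np.array([(uv[0]-cx)/f,(uv[1]-cy)/f,1]); return m["xyz"],d/np.linalg.norm(d)
def at_z(c,uv,z):
    o,d=ray(c,uv); return o+d*(z-o[2])/d[2]
def tri(u1,u2):
    o1,d1=ray("side",u1);o2,d2=ray("top",u2)
    A=np.stack([d1,-d2],1); s=np.linalg.lstsq(A,o2-o1,rcond=None)[0]
    p,q=o1+d1*s[0],o2+d2*s[1]; return (p+q)/2,np.linalg.norm(p-q)
def proj(c,P):
    m=viewer.camera_model(c); f,cx,cy=K(m)
    q=(np.atleast_2d(P)-m["xyz"])@R.from_euler('xyz',m["attitude"]).as_matrix()
    return np.stack([f*q[:,0]/q[:,2]+cx,f*q[:,1]/q[:,2]+cy],1)
def crop(im,u,v,w,h,k): 
    return cv2.resize(im[v:v+h,u:u+w,::-1],None,fx=k,fy=k,interpolation=cv2.INTER_CUBIC)
E
python3 - <<'E'
from h import *
np.set_printoptions(precision=4,suppress=True)
s=cv2.imread("pics/a_side.png")[:,:,::-1];t=cv2.imread("pics/a_top.png")[:,:,::-1]
a=np.hstack([crop(s,215,235,60,50,6),crop(t,190,185,60,50,6)])
b=np.hstack([crop(s,200,140,60,60,6),crop(t,260,115,60*1,60,6)])
cv2.imwrite("pics/c_head.png",a);cv2.imwrite("pics/c_h.png",np.hstack([crop(s,195,140,75,65,5),crop(t,258,115,85,65,5)])[:, :800])
for n,u,v,z in [("sq",(244.6,266),(211.7,214.7),.022),("edge",(246.3,252.5),(228.1,201.9),.0015),("post",(245,149.6),(332.1,139.9),.07),("grip",(211,189.9),(277.6,133.8),.05),("handle",(224.8,188.6),(290.3,143.9),0),("round",(282.6,191.9),(308,199.6),.022)]:
    print(n,at_z("side",u,z),at_z("top",v,z),*tri(u,v))
E
```

```text
sq [0.4594 0.178  0.022 ] [0.4462 0.1685 0.022 ] [0.4554 0.1712 0.012 ] 0.014455567470581226
edge [0.4816 0.1197 0.0015] [0.4848 0.1179 0.0015] [ 0.484   0.1179 -0.0012] 0.0027614782742637093
post [ 0.6352 -0.2212  0.07  ] [ 0.6259 -0.2139  0.07  ] [ 0.6269 -0.2121  0.078 ] 0.0071131217873535695
grip [ 0.6642 -0.0289  0.05  ] [ 0.6698 -0.0541  0.05  ] [ 0.681  -0.0551  0.0198] 0.00037294734315603
handle [ 0.6536 -0.0941  0.    ] [ 0.6505 -0.0921  0.    ] [ 0.6509 -0.0917  0.0026] 0.0024744873172064846
round [ 0.4662 -0.1274  0.022 ] [ 0.4618 -0.1244  0.022 ] [ 0.4629 -0.1238  0.0257] 0.0037814639568847733
```

View pics/c_head.png

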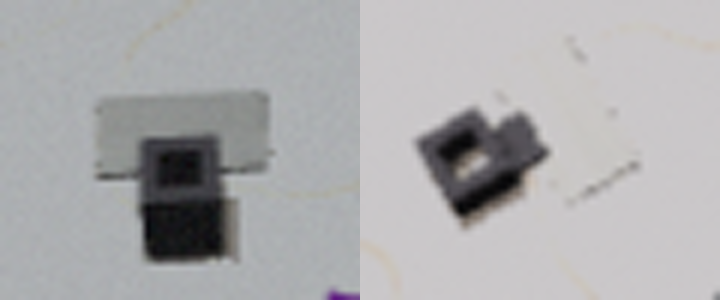

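View pics/c_h.png

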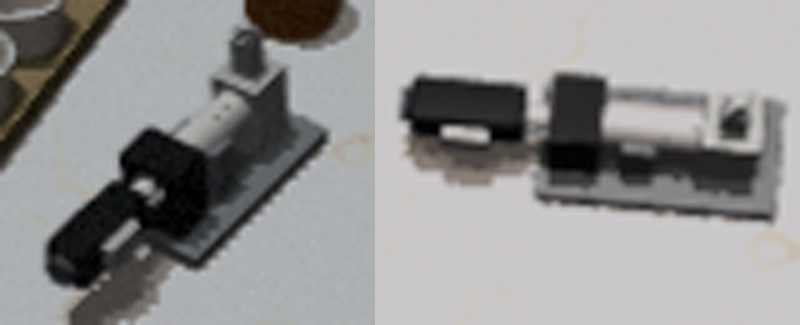

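```bash
cat > fit.py <<'E'
from h import *
from scipy.optimize import minimize
def box(x0,x1,y0,y1,z0,z1): return np.array([[x,y,z] for x in(x0,x1) for y in(y0,y1) for z in(z0,z1)])
HEAD=[box(-.018,.018,-.018,.018,0,.044),box(-.032,-.018,-.013,.013,0,.010),box(-.075,-.03,-.04,.04,0,.003)]
HANDLE=[box(-.145,.005,-.038,.038,0,.008),box(-.032,0,-.022,.022,.028,.069),box(-.128,-.092,-.018,.018,0.008,.07),box(-.118,-.102,-.008,.008,.07,.098),box(-.1145,-.1055,-.0045,.0045,.098,.107),box(.015,.085,-.015,.015,.035,.065),box(.035,.065,.015,.023,.04,.06)]
def world(b,p,z0=0):
    c,s=np.cos(p[2]),np.sin(p[2]); return b@np.array([[c,s,0],[-s,c,0],[0,0,1]])+[p[0],p[1],z0]
S=4
def sil(parts,p,c,z0=0):
    m=np.zeros((420*S,560*S),np.uint8)
    for b in parts:
        uv=proj(c,world(b,p,z0)); h=cv2.convexHull(((uv+.5)*S*16-8).astype(np.int32))
        cv2.fillConvexPoly(m,h,255,shift=4)
    return cv2.resize(m,(560,420),interpolation=cv2.INTER_AREA)/255.
def fit(parts,masks,p0,step):
    def cost(p): return sum(np.abs(sil(parts,p,c)-m).sum()/m.sum() for c,m in masks.items())
    sx=np.array([p0]+[np.array(p0)+np.eye(3)[i]*step[i] for i in range(3)])
    return minimize(cost,p0,method="Nelder-Mead",options=dict(initial_simplex=sx,xatol=1e-5,fatol=1e-5))
def draw(im,parts,p,c,z0=0,col=(0,255,0),k=5,o=(0,0)):
    for b in parts:
        uv=((proj(c,world(b,p,z0))+.5-np.array(o))*k)
        for i in range(8):
            for j in range(i):
                if (np.abs(b[i]-b[j])>1e-9).sum()==1: cv2.line(im,tuple(map(int,uv[i])),tuple(map(int,uv[j])),col,1)
E
python3 - <<'E'
from fit import *
np.set_printoptions(precision=4,suppress=True)
H={};
for c,t0 in(("side",(245,262)),("top",(212,210))):
    viewer.camera(c)
    L=models.masks_of(c,"square_head_center"); 
    for d in L: print(c,round(d["p"],2),d["at"],d["pixels"].sum())
    d=min(L,key=lambda d:np.hypot(*(np.array(d["at"])-t0))); H[c]=d["pixels"].astype(float)
G={}
for c in("side","top"):
    L=models.masks_of(c,"handle")
    for d in L: print(c,round(d["p"],2),d["at"],d["pixels"].sum())
    G[c]=L[0]["pixels"].astype(float)
np.savez("m.npz",hs=H["side"],ht=H["top"],gs=G["side"],gt=G["top"])
ah=np.arctan2(.172-.118,.455-.483)
for cs in (("side",),("top",),("side","top")):
    r=fit(HEAD,{c:H[c] for c in cs},[.455,.171,ah],[.008,.008,.1]);print("head",cs,r.x,r.fun); ph=r.x
    r=fit(HANDLE,{c:G[c] for c in cs},[.652,-.105,1.6],[.008,.008,.1]);print("handle",cs,r.x,r.fun); pg=r.x
s=cv2.imread("pics/a_side.png")[:,:,::-1];t=cv2.imread("pics/a_top.png")[:,:,::-1]
out=[]
for im,c,o,parts,p in((s,"side",(215,225),HEAD,ph),(t,"top",(185,180),HEAD,ph),(s,"side",(195,135),HANDLE,pg),(t,"top",(260,110),HANDLE,pg)):
    a=np.ascontiguousarray(crop(im,*o,80,75,5)) if 0 else np.ascontiguousarray(cv2.resize(im[o[1]:o[1]+60,o[0]:o[0]+80,::-1] if parts is HEAD else im[o[1]:o[1]+75,o[0]:o[0]+85,::-1],(400,300)))
    if parts is HEAD: draw(a,parts,p,c,o=o)
    else:
        a=cv2.resize(im[o[1]:o[1]+60+15,o[0]:o[0]+100,::-1],(400,300)); draw(a,parts,p,c,k=4,o=o)
    out.append(a)
cv2.imwrite("pics/fit1.png",np.vstack([np.hstack(out[:2]),np.hstack(out[2:])]))
E
```

```text
side 0.81 [312.7, 368.1] 1019
side 0.67 [245.1, 260.3] 533
side 0.62 [281.2, 299.8] 856
top 0.84 [197.5, 251.6] 622
top 0.62 [143.5, 301.1] 544
top 0.6 [217.2, 207.1] 582
side 0.84 [236.2, 172.1] 1298
top 0.61 [308.4, 144.2] 1562
head ('side',) [0.4563 0.1815 2.0059] 0.11270279218629292
handle ('side',) [ 0.6491 -0.0947  1.3911] 0.07834677784827336
head ('top',) [0.4577 0.178  2.0303] 0.094252408867327
handle ('top',) [ 0.6532 -0.0997  1.3743] 0.07689990208631467
head ('side', 'top') [0.4572 0.1798 2.0173] 0.26045557582039414Traceback (most recent call last):
  File "<stdin>", line 18, in <module>
  File "fit.py", line 18, in fit
    return minimize(cost,p0,method="Nelder-Mead",options=dict(initial_simplex=sx,xatol=1e-5,fatol=1e-5))
    res = _minimize_neldermead(fun, x0, args, callback, bounds=bounds,
                               **options)
    fxcc = func(xcc)
    fx = function(np.copy(x), *(wrapper_args + args))
  File "fit.py", line 16, in cost
    def cost(p): return sum(np.abs(sil(parts,p,c)-m).sum()/m.sum() for c,m in masks.items())
                        ~~~^^^^^^^^^^^^^^^^^^^^^^^^^^^^^^^^^^^^^^^^^^^^^^^^^^^^^^^^^^^^^^^^^
  File "fit.py", line 16, in <genexpr>
    def cost(p): return sum(np.abs(sil(parts,p,c)-m).sum()/m.sum() for c,m in masks.items())
                                   ~~~^^^^^^^^^^^
  File "fit.py", line 12, in sil
    uv=proj(c,world(b,p,z0)); h=cv2.convexHull(((uv+.5)*S*16-8).astype(np.int32))
  File "h.py", line 16, in proj
    m=viewer.camera_model(c); f,cx,cy=K(m)
ValueError: time passes only in moves, steps and waits
```

```bash
python3 - <<'E'
from workcell import viewer
import json
json.dump({c:{k:(v.tolist() if hasattr(v,'tolist') else v) for k,v in viewer.camera_model(c).items()} for c in("side","top")},open("cam.json","w"))
E
sed -i 's/viewer.camera_model(c)/CM[c]/; s/^def K/import json\nCM={c:{k:np.array(v) for k,v in m.items()} for c,m in json.load(open("cam.json")).items()}\ndef K/' h.py
cat > ov.py <<'E'
from fit import *
def overlay(fn,items):
    out=[]
    for im,c,o,wh,parts,p,z0 in items:
        k=400//wh[0]
        a=np.ascontiguousarray(cv2.resize(im[o[1]:o[1]+wh[1],o[0]:o[0]+wh[0],::-1],None,fx=k,fy=k,interpolation=cv2.INTER_CUBIC)); draw(a,parts,p,c,z0,k=k,o=o); out.append(a)
    rows=[np.hstack(out[i:i+2]) for i in range(0,len(out),2)]
    cv2.imwrite(fn,np.vstack(rows))
E
python3 - <<'E'
from ov import *
np.set_printoptions(precision=4,suppress=True)
z=np.load("m.npz");H=dict(side=z["hs"],top=z["ht"]);G=dict(side=z["gs"],top=z["gt"])
for cs in (("side",),("top",),("side","top")):
    r=fit(HEAD,{c:H[c] for c in cs},[.457,.18,2.01],[.006,.006,.1]);print("head",cs,r.x,r.fun); ph=r.x
    r=fit(HANDLE,{c:G[c] for c in cs},[.652,-.097,1.38],[.006,.006,.1]);print("handle",cs,r.x,r.fun); pg=r.x
    c,s=np.cos(pg[2]),np.sin(pg[2]); print("post",pg[0]-.11*c,pg[1]-.11*s)
s=cv2.imread("pics/a_side.png")[:,:,::-1];t=cv2.imread("pics/a_top.png")[:,:,::-1]
overlay("pics/fit1.png",[(s,"side",(215,235),(66,50),HEAD,ph,0),(t,"top",(190,180),(66,50),HEAD,ph,0),(s,"side",(195,135),(80,65),HANDLE,pg,0),(t,"top",(260,115),(80,65),HANDLE,pg,0)] if 0 else [(s,"side",(205,235),(80,60),HEAD,ph,0),(t,"top",(180,180),(80,60),HEAD,ph,0),(s,"side",(195,140),(80,60),HANDLE,pg,0),(t,"top",(262,115),(80,60),HANDLE,pg,0)])
E
```

```text
head ('side',) [0.4563 0.1817 2.0051] 0.11329875289703124
handle ('side',) [ 0.6491 -0.0947  1.3892] 0.07853107344632769
post 0.6291947568482906 -0.20291506997369932
head ('top',) [0.4576 0.178  2.0358] 0.09400983761202077
handle ('top',) [ 0.6531 -0.0997  1.3756] 0.07678190354246693
post 0.6317451425563574 -0.20761118106683918
head ('side', 'top') [0.4571 0.1798 2.0082] 0.26108273654458336
handle ('side', 'top') [ 0.652  -0.0981  1.3813] 0.19690859134078773
post 0.6313216082531595 -0.20614528816091443
```

View pics/fit1.png

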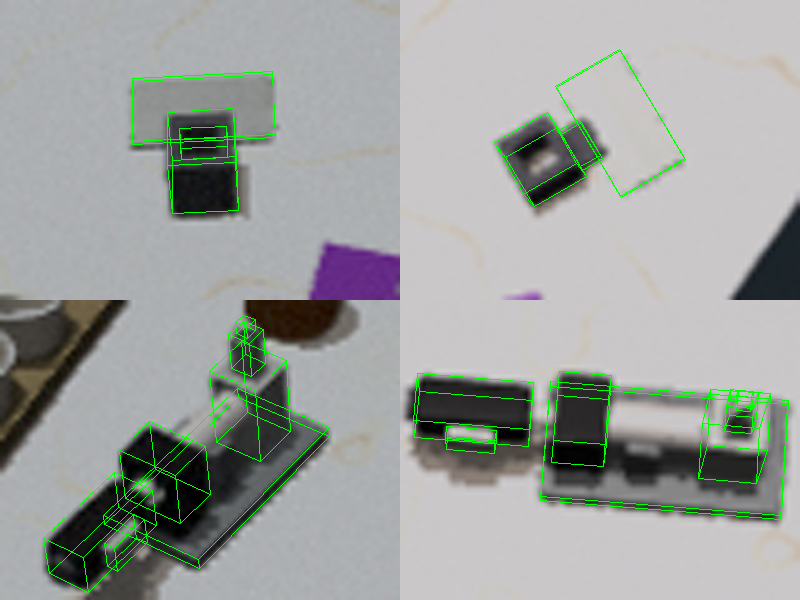

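```bash
cat > go.py <<'E'
from h import *
def rel(target,yaw):
    s=readout.read_state(); M=R.from_euler('xyz',s["tool_rot"]).as_matrix()
    d=M.T@(np.array(target)-s["position"]); y=s["tool_rot"][2]
    y=np.arctan2(M[1,0],M[0,0])
    dy=(yaw-y+np.pi)%(2*np.pi)-np.pi
    print("clock",round(s["clock"],2),"pos",s["position"].round(4),"yaw",round(y,4),"gap",round(s["finger_gap"],3),"F",s["contact_force"].round(2),"q",s["joint_positions"].round(2))
    print("shift mm",(d*1000).round(1),"spin",round(-np.degrees(dy)/6,2))
E
python3 - <<'E'
from go import *
viewer.camera("side"); print("jar",[(round(d["p"],2),at_z("side",d["at"],0).round(3)) for d in models.place_of("side","jar")])
rel([.457,.180,.16],.44)
E
```

```text
jar [(0.59, array([ 0.661, -0.348,  0.   ])), (0.25, array([ 0.464, -0.404,  0.   ]))]
clock 1.1 pos [ 0.1797 -0.5462  0.2393] yaw -1.253 gap 1.0 F [ 0.25 -0.18 -0.42] q [-1.46  0.18  1.61  0.    1.35 -0.21]
shift mm [-603.2 -490.3   79.3] spin -16.17
```

Call:
{"fn": "carry_out", "kwargs": {"series": [[-0.3, -0.2, 0.0, -6], [-0.3, -0.2, 0.0, -8], [-0.3, -0.2, 0, -8], [-0.3, -0.2, 0, -8], [-0.3, -0.22, 0, -8], [-0.35, -0.26, 0, -9], [-0.38, -0.29, 0, -10], [-0.41, -0.32, 0, -11], [-0.44, -0.35, 0, -12], [-0.47, -0.38, 0, -13]], "jaw": 75, "force": 40}}

```text
clock: 1.93
position: [0.3176, -0.1519, 0.2397]
tool_rot: [3.141, -0.001, 0.002]
contact_force: [2.4, -1.0, -0.5]
finger_gap: 0.75
```

```bash
python3 -c "
from go import *
rel([.457,.180,.12],.44)"
```

```text
clock 1.93 pos [ 0.3176 -0.1519  0.2397] yaw 0.0022 gap 0.75 F [ 2.37 -1.03 -0.48] q [-0.79 -0.38  2.12  0.    1.4  -0.79]
shift mm [ 140.  -331.8  119.5] spin -4.18
```

Call:
{"fn": "carry_out", "kwargs": {"series": [[0.13, -0.32, 0.06, -4.1], [0.13, -0.32, 0.06, -4.1], [0.13, -0.32, 0.06, -4.1], [0.13, -0.32, 0.06, -4.1], [0.13, -0.32, 0.06, -4.1], [0.13, -0.32, 0.1, -4.1], [0.13, -0.32, 0.1, -4.1], [0.13, -0.32, 0.1, -4.1], [0.13, -0.32, 0.1, -4.1], [0.13, -0.32, 0.1, -4.1]]}}

```text
clock: 2.77
position: [0.4477, 0.1696, 0.1366]
tool_rot: [-3.139, 0.003, 0.43]
contact_force: [-0.8, -1.7, 0.6]
finger_gap: 0.749
```

```bash
python3 -c "
from go import *
rel([.457,.180,.12],.44)
import cv2
s=viewer.camera('side');t=viewer.camera('top')
cv2.imwrite('pics/b1.png',np.hstack([crop(s,170,170,130,130,3),crop(t,150,130,130,130,3)]))"
```

```text
clock 2.77 pos [0.4477 0.1696 0.1366] yaw 0.4301 gap 0.749 F [-0.77 -1.72  0.62] q [ 0.11  0.09  1.93  0.    1.12 -0.32]
shift mm [12.9 -5.5 16.6] spin -0.09
```

View pics/b1.png

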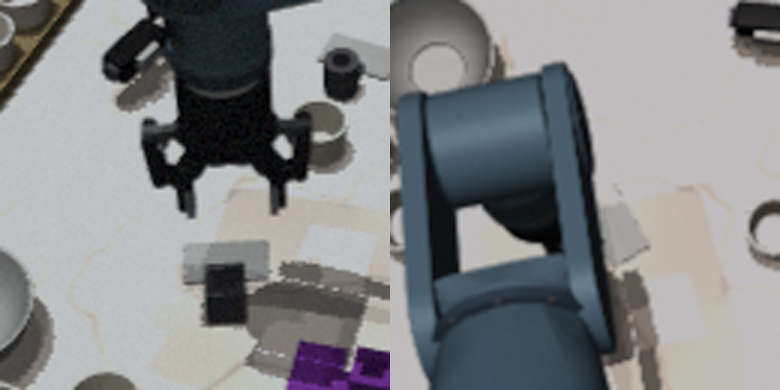

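```bash
python3 -c "
from go import *
p=np.array([.4477,.1696,0]);x=np.array([np.cos(.43),np.sin(.43),0])
for z in(.129,.135,.138):
  print(z,proj('side',[p+[0,0,z]-.034*x,p+[0,0,z],p+[0,0,z]+.034*x]).round(1))
P=p+[0,0,.135]
J=[(proj('side',P+d)-proj('side',P))[0] for d in np.eye(3)*.001];print(J)"
```

```text
0.129 [[261.1 239.5]
 [247.8 240.1]
 [234.6 240.7]]
0.135 [[261.  238. ]
 [247.7 238.6]
 [234.4 239.2]]
0.138 [[261.  237.3]
 [247.7 237.8]
 [234.3 238.4]]
[array([-0.3576395 , -0.11017003]), array([-0.15948767,  0.28165251]), array([-0.01932039, -0.24949834])]
```

```bash
python3 -c "
from go import *
rel([.458,.1775,.015],.447)"
```

```text
clock 2.87 pos [0.4477 0.1666 0.1385] yaw 0.4289 gap 0.748 F [-0.85 -0.07 -0.16] q [ 0.11  0.09  1.93 -0.    1.12 -0.32]
shift mm [ 14.1  -5.6 123.5] spin -0.17
```

Call:
{"fn": "carry_out", "kwargs": {"series": [[0.014, -0.0055, 0.03, -0.17], [0.014, -0.0055, 0.05, -0.17], [0.014, -0.0055, 0.06, -0.17], [0.014, -0.0055, 0.06, -0.17], [0.014, -0.0055, 0.06, -0.17]]}}

```text
clock: 3.28
position: [0.4587, 0.1758, 0.0798]
tool_rot: [3.142, 0.0, 0.443]
contact_force: [0.1, -0.5, 0.3]
finger_gap: 0.751
```

```bash
python3 -c "
from go import *
rel([.458,.1775,.015],.447)
s=viewer.camera('side')
cv2.imwrite('pics/b2.png',crop(s,200,200,100,100,6))"
```

```text
clock 3.28 pos [0.4587 0.1758 0.0798] yaw 0.4429 gap 0.751 F [ 0.15 -0.5   0.28] q [ 0.12  0.21  1.93 -0.    1.   -0.32]
shift mm [ 0.1 -1.8 64.8] spin -0.04
```

View pics/b2.png

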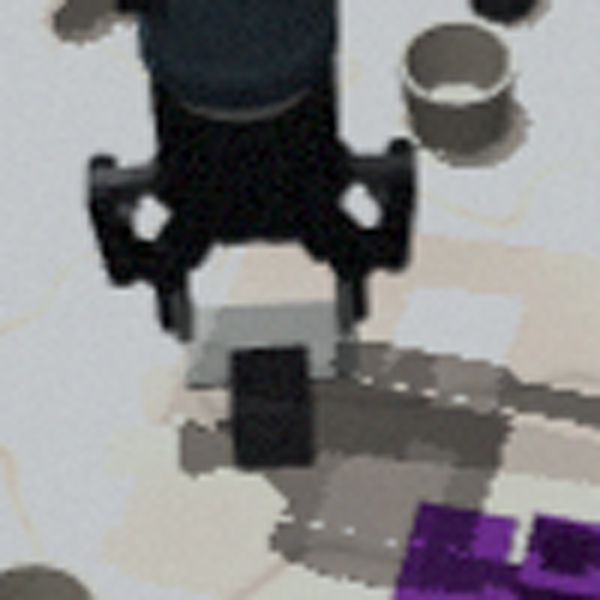

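Call:
{"fn": "carry_out", "kwargs": {"series": [[0.0, -0.003, 0.03, 0], [0.0, -0.003, 0.05, 0], [0.0, -0.003, 0.065, 0], [0.0, -0.003, 0.065, 0], [0.0, -0.003, 0.065, 0]]}}

```text
clock: 3.75
position: [0.4579, 0.1792, 0.0152]
tool_rot: [3.141, -0.0, 0.444]
contact_force: [1.3, 0.0, -0.8]
finger_gap: 0.754
```

Call:
{"fn": "carry_out", "kwargs": {"series": [[0, 0, 0, 0], [0, 0, 0, 0], [0, 0, 0, 0], [0, 0, 0, 0], [0, 0, 0, 0], [0, 0, 0, 0]], "jaw": 20, "force": 50}}

```text
clock: 4.25
position: [0.459, 0.1796, 0.0162]
tool_rot: [3.141, -0.003, 0.444]
contact_force: [-1.0, -0.8, 7.3]
finger_gap: 0.414
```

```bash
python3 -c "
from go import *
rel([.458,.1775,.015],.447)
s=viewer.camera('side')
cv2.imwrite('pics/b3.png',crop(s,200,200,100,100,6))"
```

```text
clock 4.25 pos [0.459  0.1796 0.0162] yaw 0.4442 gap 0.414 F [-0.99 -0.84  7.27] q [ 0.13  0.33  1.95 -0.    0.86 -0.31]
shift mm [-1.8  1.5  1.2] spin -0.03
```

View pics/b3.png

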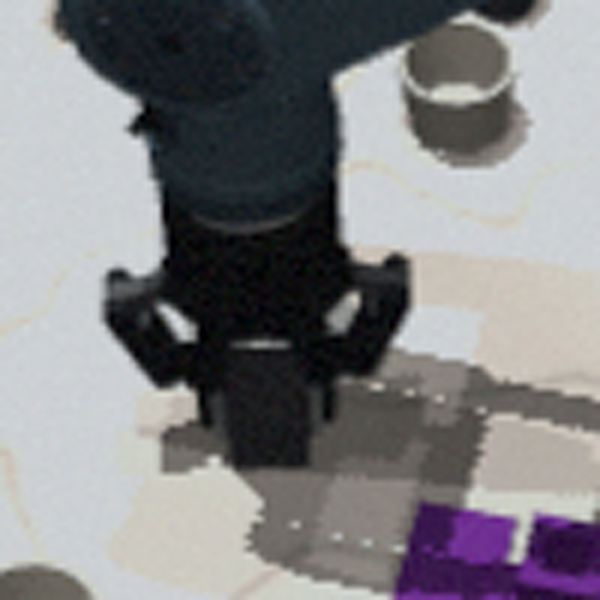

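Call:
{"fn": "carry_out", "kwargs": {"series": [[0, 0, -0.02, 0], [0, 0, -0.05, 0], [0, 0, -0.09, 0], [0, 0, -0.13, 0], [0, 0, -0.16, 0], [0, 0, -0.18, 0], [0, 0, -0.185, 0]]}}

```text
clock: 4.88
position: [0.4599, 0.1799, 0.2043]
tool_rot: [3.139, -0.008, 0.444]
contact_force: [1.8, 0.8, -1.7]
finger_gap: 0.414
```

```bash
python3 -c "
from go import *
rel([.632,-.207,.20],-.19)
s=viewer.camera('side')
cv2.imwrite('pics/b4.png',crop(s,170,150,160,130,5))"
```

```text
clock 4.88 pos [0.4599 0.1799 0.2043] yaw 0.4444 gap 0.414 F [ 1.85  0.78 -1.73] q [ 0.13  0.03  1.85  0.    1.26 -0.31]
shift mm [-11.  423.3   5.3] spin 6.06
```

View pics/b4.png

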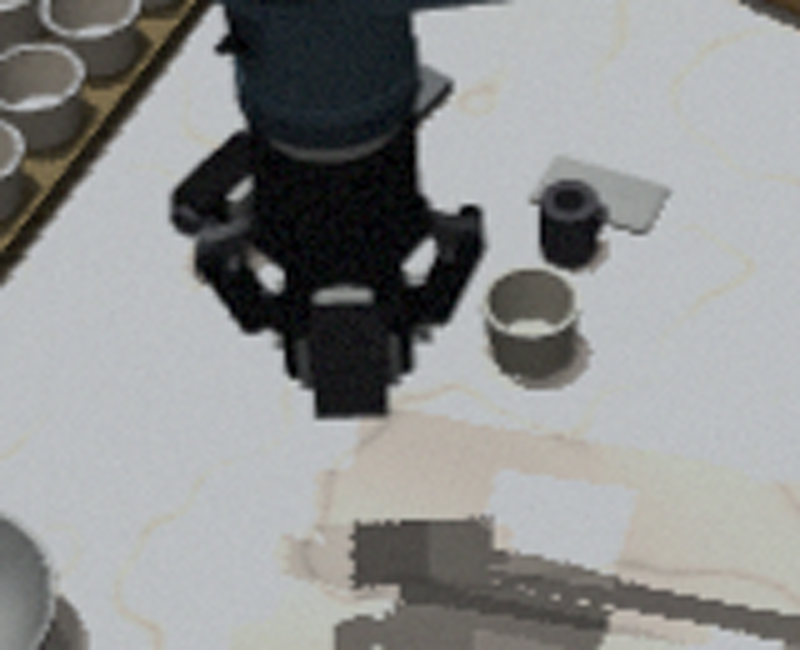

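Call:
{"fn": "carry_out", "kwargs": {"series": [[-0.01, 0.06, 0, 1], [-0.01, 0.42, 0, 6], [-0.01, 0.42, 0, 6], [-0.01, 0.42, 0, 6], [-0.01, 0.42, 0, 6], [-0.01, 0.42, 0, 6], [-0.01, 0.42, 0, 6], [-0.01, 0.42, 0, 6], [-0.01, 0.42, 0, 6], [-0.01, 0.42, 0, 6]]}}

```text
clock: 5.77
position: [0.6266, -0.2021, 0.1963]
tool_rot: [-3.14, 0.004, -0.185]
contact_force: [1.6, 0.2, -2.2]
finger_gap: 0.417
```

Call:
{"fn": "carry_out", "kwargs": {"series": [[0, 0.0, 0, 0], [0, 0, 0, 0], [0, 0, 0, 0]]}}

```text
clock: 6.02
position: [0.626, -0.2, 0.1965]
tool_rot: [-3.14, 0.004, -0.185]
contact_force: [0.2, 0.3, -1.9]
finger_gap: 0.41
```

```bash
python3 -c "
from go import *
rel([.632,-.207,.16],-.19)"
```

```text
clock 6.02 pos [ 0.626  -0.2     0.1965] yaw -0.1849 gap 0.41 F [ 0.24  0.31 -1.9 ] q [-0.49  0.4   1.42  0.    1.33 -0.3 ]
shift mm [ 7.4  5.9 36.5] spin 0.05
```

Call:
{"fn": "carry_out", "kwargs": {"series": [[0.007, 0.0055, 0.02, 0], [0.007, 0.0055, 0.045, 0], [0.007, 0.0055, 0.055, 0], [0.007, 0.0055, 0.055, 0], [0.007, 0.0055, 0.055, 0]]}}

```text
clock: 6.43
position: [0.6324, -0.2057, 0.1436]
tool_rot: [-3.141, 0.002, -0.183]
contact_force: [0.4, -0.5, -1.2]
finger_gap: 0.415
```

```bash
python3 -c "
from go import *
rel([.632,-.2065,.14],-.19)
s=viewer.camera('side');t=viewer.camera('top')
cv2.imwrite('pics/s5.png',s[:,:,::-1]);cv2.imwrite('pics/t5.png',t[:,:,::-1])
cv2.imwrite('pics/b5.png',np.hstack([crop(s,200,100,80,90,5),crop(t,290,90,80,90,5)]))"
```

```text
clock 6.43 pos [ 0.6324 -0.2057  0.1436] yaw -0.1829 gap 0.415 F [ 0.38 -0.52 -1.23] q [-0.49  0.47  1.44  0.    1.24 -0.31]
shift mm [-0.3  0.9  3.6] spin 0.07
```

View pics/b5.png

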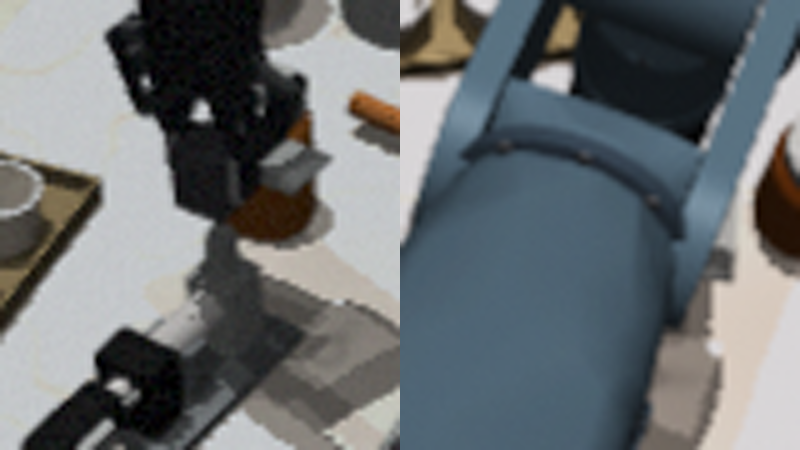

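```bash
python3 -c "
from ov import *
s=cv2.imread('pics/s5.png')[:,:,::-1]
s2=np.clip(s.astype(float)*2.2,0,255).astype(np.uint8)
B=[box(-.128,-.092,-.018,.018,0.008,.07),box(-.118,-.102,-.008,.008,.07,.098),box(-.1145,-.1055,-.0045,.0045,.098,.107)]
p=(.6324,-.2057,1.388)
overlay('pics/o5.png',[(s2,'side',(215,100),(57,60),HEAD,p,.1274),(s2,'side',(215,120),(57,60),B,(.6491,-.0947,1.389),0)])
"
```

```text
(no output)
```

View pics/o5.png

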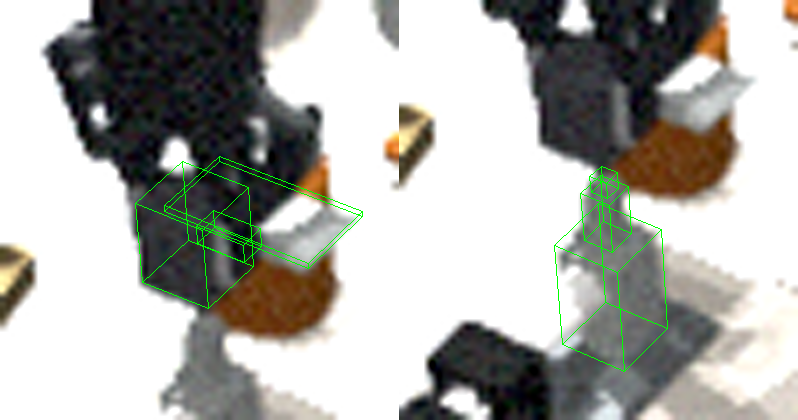

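```bash
python3 -c "
from ov import *
s=cv2.imread('pics/s5.png')[:,:,::-1]
s2=np.clip(s.astype(float)*2.5,0,255).astype(np.uint8)
a=crop(s2,228,108,50,38,16)
for i in range(0,50,5): cv2.putText(a,str(228+i),(i*16,10),0,.35,(0,0,255),1); cv2.line(a,(i*16,0),(i*16,608),(0,0,255),1)
for i in range(0,38,5): cv2.putText(a,str(108+i),(0,i*16+10),0,.35,(0,0,255),1); cv2.line(a,(0,i*16),(800,i*16),(0,0,255),1)
cv2.imwrite('pics/z5.png',a[:600])
s=cv2.imread('pics/a_side.png')[:,:,::-1]
a=crop(s,228,135,50,38,16)
for i in range(0,50,5): cv2.putText(a,str(228+i),(i*16,10),0,.35,(0,0,255),1); cv2.line(a,(i*16,0),(i*16,608),(0,0,255),1)
for i in range(0,38,5): cv2.putText(a,str(135+i),(0,i*16+10),0,.35,(0,0,255),1); cv2.line(a,(0,i*16),(800,i*16),(0,0,255),1)
cv2.imwrite('pics/z6.png',a[:600])
"
```

```text
(no output)
```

View pics/z5.png

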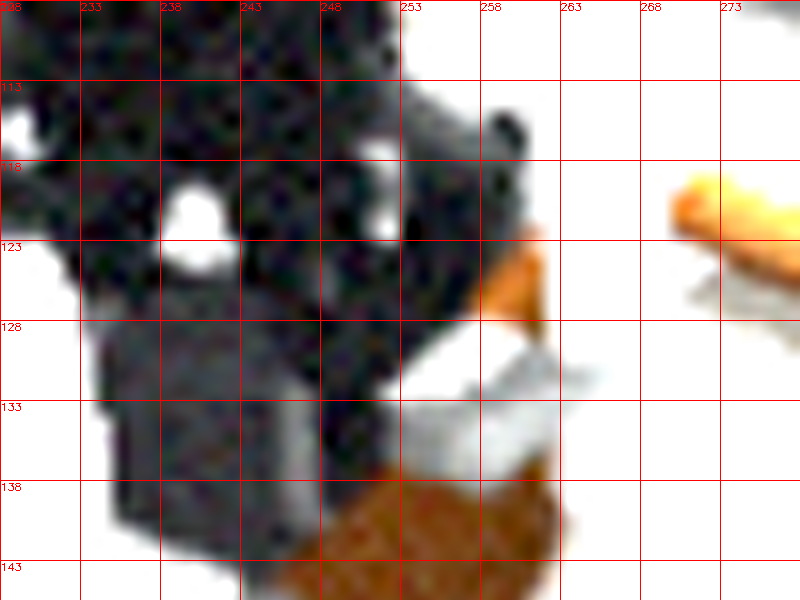

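View pics/z6.png

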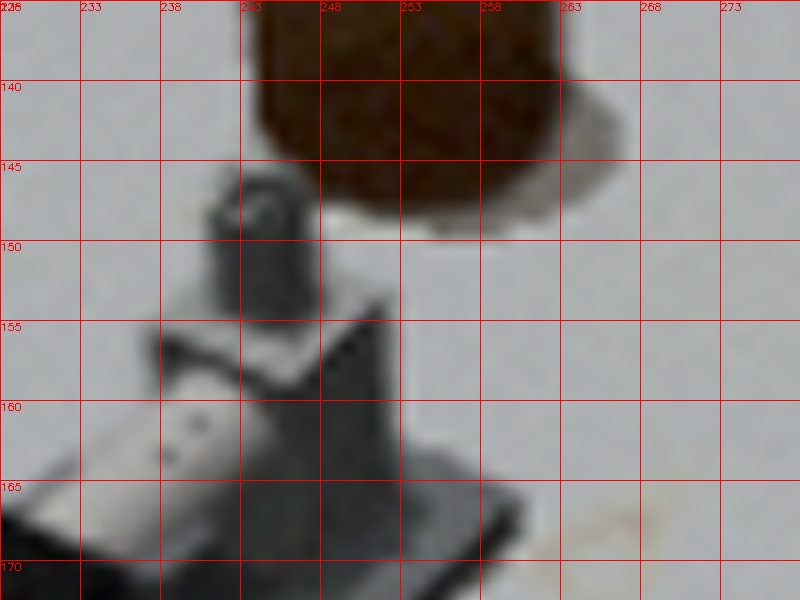

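```bash
python3 -c "
from ov import *
np.set_printoptions(precision=4,suppress=True)
pts=np.array([[-.128,.018,.07],[-.092,.018,.07],[-.092,-.018,.07],[-.128,-.018,.07]])
print('shoulder',proj('side',world(pts,(.6491,-.0947,1.389)))+.5)
hp=np.array([[.018,.018,0],[.018,-.018,0],[-.018,.018,0],[-.075,.04,0],[-.075,.04,.003],[-.075,-.04,.003],[-.03,.04,.003]])
print('head',proj('side',world(hp,(.6324,-.2057,1.388),.1274))+.5)
P=np.array([.63,-.205,.1])
print([(proj('side',P+d)-proj('side',P))[0] for d in np.eye(3)*.001])
"
```

```text
shoulder [[252.5322 152.7372]
 [246.2703 158.8752]
 [237.1447 155.0462]
 [243.4779 149.0114]]
head [[244.7439 144.1375]
 [235.3951 140.3285]
 [251.2024 138.0475]
 [266.7388 130.9433]
 [266.7199 130.1949]
 [246.3402 122.3173]
 [259.0159 137.5784]]
[array([-0.2836, -0.0723]), array([-0.1284,  0.1846]), array([-0.0172, -0.2435])]
```

```bash
python3 -c "
from go import *
rel([.630,-.2038,.1195],-.187)"
```

```text
clock 6.53 pos [ 0.6338 -0.2069  0.1459] yaw -0.1833 gap 0.415 F [-0.07  0.39 -1.87] q [-0.49  0.47  1.44  0.    1.24 -0.31]
shift mm [-4.4 -2.3 26.4] spin 0.04
```

```bash
python3 -c "
from go import *
for i in range(8):
    s=readout.read_state();print(s['clock'],s['position'].round(4),s['tool_rot'].round(4)); viewer.camera('side')"
```

```text
6.5333 [ 0.6338 -0.2069  0.1459] [ 3.141e+00 -1.900e-03 -1.833e-01]
6.5833 [ 0.6341 -0.2072  0.1462] [ 3.1408e+00 -2.7000e-03 -1.8350e-01]
6.6333 [ 0.634  -0.2073  0.1462] [ 3.1408e+00 -2.7000e-03 -1.8370e-01]
6.6833 [ 0.6339 -0.2074  0.146 ] [ 3.1409e+00 -2.4000e-03 -1.8390e-01]
6.7333 [ 0.6338 -0.2074  0.1458] [ 3.1409e+00 -2.2000e-03 -1.8390e-01]
6.7833 [ 0.6336 -0.2075  0.1454] [ 3.1411e+00 -1.6000e-03 -1.8410e-01]
6.8333 [ 0.6335 -0.2074  0.1451] [ 3.1413e+00 -1.2000e-03 -1.8410e-01]
6.8833 [ 0.6333 -0.2074  0.1448] [ 3.1414e+00 -7.0000e-04 -1.8430e-01]
```

Call:
{"fn": "carry_out", "kwargs": {"series": [[-0.0036, -0.003, 0.005, 0], [-0.0036, -0.003, 0.01, 0], [-0.0036, -0.003, 0.016, 0], [-0.0036, -0.003, 0.022, 0], [-0.0036, -0.003, 0.026, 0], [-0.0036, -0.003, 0.026, 0], [-0.0036, -0.003, 0.026, 0]]}}

```text
clock: 7.52
position: [0.6299, -0.2035, 0.1176]
tool_rot: [-3.141, 0.001, -0.184]
contact_force: [-0.2, -0.3, -1.3]
finger_gap: 0.414
```

```bash
cat > look.py <<'E'
from ov import *
from go import rel
def grid(fn,s,o,wh=(50,37),g=2.5):
    s2=np.clip(s.astype(float)*g,0,255).astype(np.uint8)
    a=crop(s2,*o,*wh,16)
    for i in range(0,wh[0],5): cv2.putText(a,str(o[0]+i),(i*16,10),0,.35,(0,0,255),1); cv2.line(a,(i*16,0),(i*16,608),(0,0,255),1)
    for i in range(0,wh[1],5): cv2.putText(a,str(o[1]+i),(0,i*16+10),0,.35,(0,0,255),1); cv2.line(a,(0,i*16),(800,i*16),(0,0,255),1)
    cv2.imwrite(fn,a)
E
python3 -c "
from look import *
rel([.630,-.2038,.1195],-.187)
s=viewer.camera('side')
cv2.imwrite('pics/s7.png',s[:,:,::-1])
grid('pics/z7.png',s,(228,122))"
```

```text
clock 7.52 pos [ 0.6299 -0.2035  0.1176] yaw -0.1842 gap 0.414 F [-0.2  -0.3  -1.34] q [-0.49  0.49  1.46  0.    1.19 -0.31]
shift mm [ 0.1  0.2 -1.9] spin 0.03
```

View pics/z7.png

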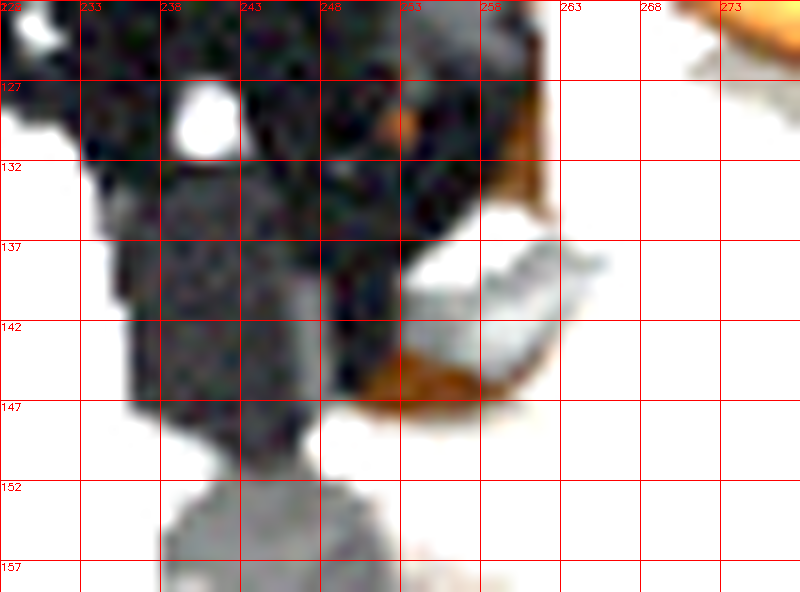

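Call:
{"fn": "carry_out", "kwargs": {"series": [[-0.002, 0, 0.004, 0], [-0.002, 0, 0.008, 0], [-0.002, 0, 0.012, 0], [-0.002, 0, 0.015, 0], [-0.002, 0, 0.015, 0]]}}

```text
clock: 7.98
position: [0.6282, -0.2044, 0.1031]
tool_rot: [3.14, -0.001, -0.185]
contact_force: [1.4, -6.0, -2.5]
finger_gap: 0.414
```

```bash
python3 -c "
from look import *
rel([.628,-.2038,.0862],-.187)
s=viewer.camera('side')
cv2.imwrite('pics/s8.png',s[:,:,::-1])
grid('pics/z8.png',s,(228,132))"
```

```text
clock 7.98 pos [ 0.6282 -0.2044  0.1031] yaw -0.1846 gap 0.414 F [ 1.42 -6.02 -2.47] q [-0.49  0.5   1.48 -0.    1.16 -0.31]
shift mm [-0.3 -0.6 16.9] spin 0.02
```

View pics/z8.png

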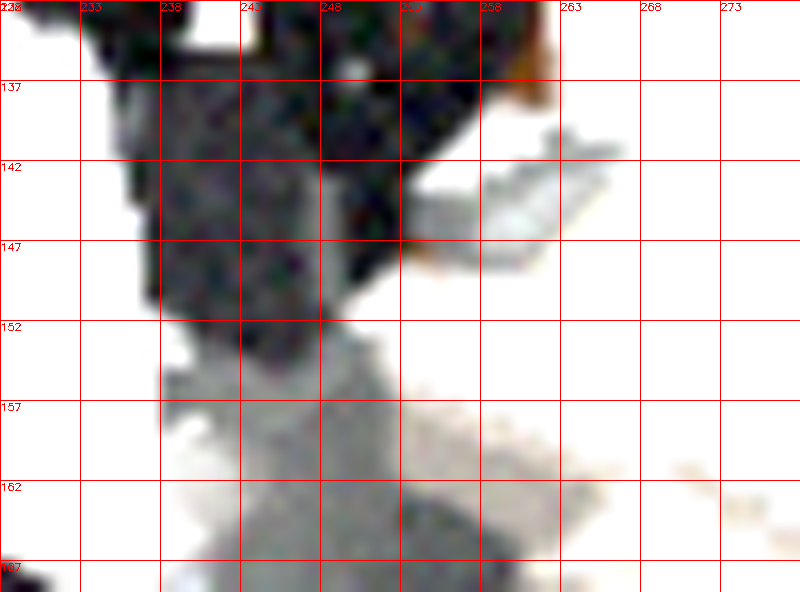

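Call:
{"fn": "carry_out", "kwargs": {"series": [[0, 0.002, 0, 0], [0, 0.002, 0.004, 0], [0, 0.002, 0.008, 0], [0, 0.002, 0.011, 0], [0, 0.002, 0.011, 0]]}}

```text
clock: 8.45
position: [0.6277, -0.2048, 0.0911]
tool_rot: [-3.141, 0.001, -0.184]
contact_force: [4.0, -0.4, -3.4]
finger_gap: 0.416
```

Call:
{"fn": "carry_out", "kwargs": {"series": [[0.001, 0, 0.003, 0], [0.001, 0, 0.005, 0], [0.001, 0, 0.006, 0], [0.001, 0, 0.006, 0]]}}

```text
clock: 8.78
position: [0.6286, -0.2053, 0.0862]
tool_rot: [-3.141, 0.001, -0.184]
contact_force: [-0.3, 1.2, 0.7]
finger_gap: 0.416
```

```bash
python3 -c "
from look import *
rel([.628,-.2038,.0862],-.187)
s=viewer.camera('side')
cv2.imwrite('pics/s9.png',s[:,:,::-1])
grid('pics/z9.png',s,(228,132))"
```

```text
clock 8.78 pos [ 0.6286 -0.2053  0.0862] yaw -0.184 gap 0.416 F [-0.32  1.15  0.67] q [-0.49  0.53  1.48 -0.    1.14 -0.31]
shift mm [-0.9 -1.3  0. ] spin 0.03
```

View pics/z9.png

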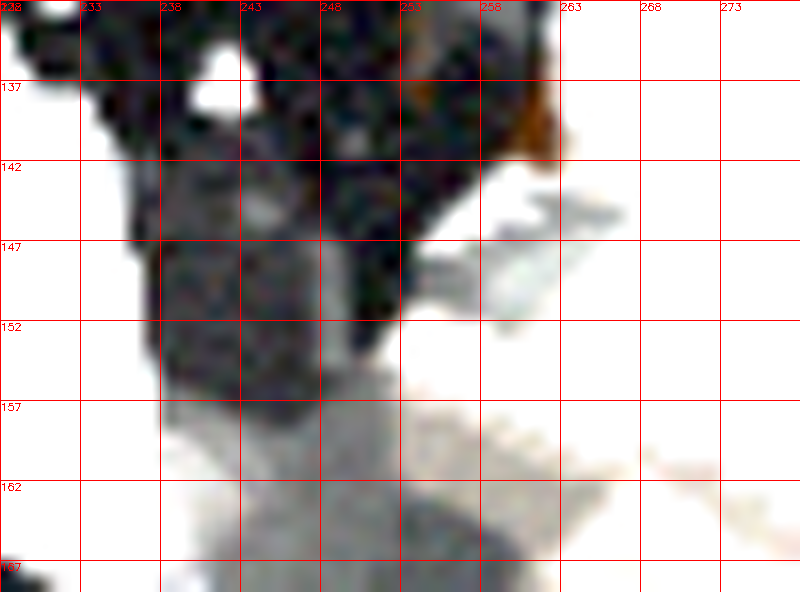

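Call:
{"fn": "carry_out", "kwargs": {"series": [[0, 0, 0.002, 0], [0, 0, 0.004, 0], [0, 0, 0.004, 0]]}}

```text
clock: 9.08
position: [0.6287, -0.2053, 0.0861]
tool_rot: [3.141, 0.001, -0.184]
contact_force: [-12.1, 5.5, 23.4]
finger_gap: 0.419
```

Call:
{"fn": "carry_out", "kwargs": {"series": [[0, 0, -0.003, 0], [0, 0, -0.003, 0], [0, 0, -0.003, 0], [0, 0, -0.003, 0], [0, 0, -0.003, 0], [0, 0, -0.003, 0]], "jaw": 75}}

```text
clock: 9.58
position: [0.6286, -0.2054, 0.0847]
tool_rot: [-3.141, 0.001, -0.184]
contact_force: [0.4, -0.0, 0.6]
finger_gap: 0.75
```

Call:
{"fn": "carry_out", "kwargs": {"series": [[0, 0, -0.02, 0], [0, 0, -0.05, 0], [0, 0, -0.08, 0], [0, 0, -0.1, 0], [0, 0, -0.1, 0]]}}

```text
clock: 10.0
position: [0.6316, -0.2069, 0.1913]
tool_rot: [3.139, -0.009, -0.184]
contact_force: [1.0, -0.5, 1.2]
finger_gap: 0.751
```

```bash
python3 -c "
from look import *
rel([.662,-.048,.14],-.187)
s=viewer.camera('side')
cv2.imwrite('pics/s10.png',s[:,:,::-1])
cv2.imwrite('pics/z10.png',crop(s,190,110,100,90,6))"
```

```text
clock 10.0 pos [ 0.6316 -0.2069  0.1913] yaw -0.184 gap 0.751 F [ 1.   -0.5   1.24] q [-0.49  0.41  1.42  0.    1.31 -0.31]
shift mm [   0.3 -161.9   50.9] spin 0.03
```

View pics/z10.png

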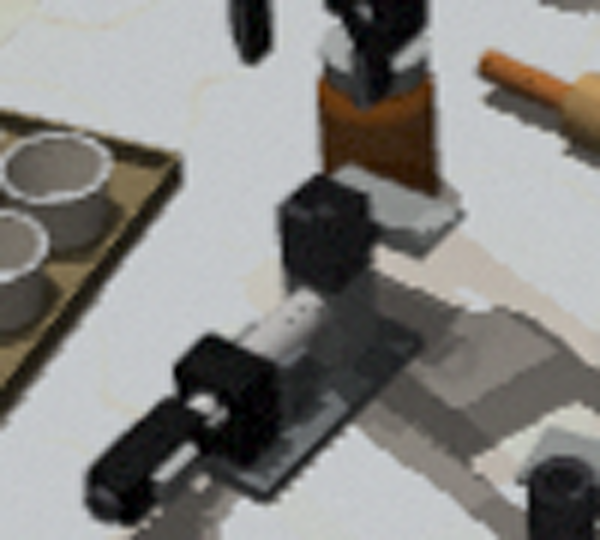

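Call:
{"fn": "carry_out", "kwargs": {"series": [[-0.004, -0.04, 0, 0], [-0.004, -0.08, 0, 0], [-0.004, -0.12, 0, 0], [-0.004, -0.16, 0, 0], [-0.004, -0.162, 0.03, 0], [-0.004, -0.162, 0.06, 0], [-0.004, -0.162, 0.08, 0], [-0.004, -0.162, 0.08, 0], [-0.004, -0.162, 0.08, 0]]}}

```text
clock: 10.8
position: [0.6527, -0.045, 0.1026]
tool_rot: [-3.141, 0.005, -0.184]
contact_force: [0.3, 0.1, -0.1]
finger_gap: 0.748
```

```bash
python3 -c "
from look import *
s=viewer.camera('side');s=viewer.camera('side');s=viewer.camera('side')
rel([.6575,-.048,.037],-.184)
cv2.imwrite('pics/s11.png',s[:,:,::-1])
cv2.imwrite('pics/z11.png',crop(s,170,130,100,90,6))"
```

```text
clock 10.95 pos [ 0.6557 -0.046   0.107 ] yaw -0.1846 gap 0.755 F [-0.41 -0.66  0.86] q [-0.25  0.49  1.49  0.    1.16 -0.07]
shift mm [ 2.   1.6 70. ] spin -0.01
```

View pics/z11.png

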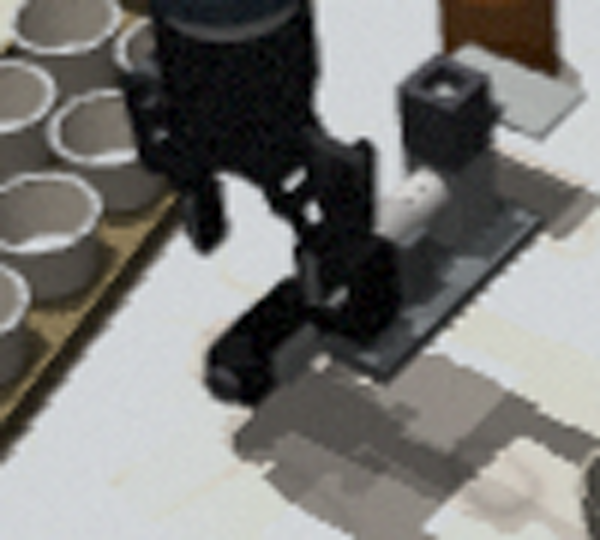

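```bash
python3 -c "
from look import *
for uv in((170,114),(280,110),(355,103)): print(at_z('top',uv,.02))
z=.065
for c in((.015),(.085)):
  p=np.array([.6287,-.2053,0])+(.11+c)*np.array([.1848,.9828,0])+[0,0,.05]; print(proj('side',p),proj('top',p))
"
```

```text
[0.78216896 0.27481044 0.02      ]
[ 0.75862449 -0.07096917  0.02      ]
[ 0.75683742 -0.30897851  0.02      ]
[[222.33293329 179.75985627]] [[287.4666221  138.43388698]]
[[208.55464417 193.11284044]] [[264.56551257 136.7032065 ]]
```

Call:
{"fn": "carry_out", "kwargs": {"series": [[0.002, 0.0015, 0.02, 0], [0.002, 0.0015, 0.04, 0], [0.002, 0.0015, 0.06, 0], [0.002, 0.0015, 0.07, 0], [0.002, 0.0015, 0.07, 0], [0.002, 0.0015, 0.07, 0]]}}

```text
clock: 11.45
position: [0.6567, -0.0475, 0.0361]
tool_rot: [3.142, -0.001, -0.184]
contact_force: [0.1, -0.0, 0.3]
finger_gap: 0.747
```

```bash
python3 -c "
from look import *
s=viewer.camera('side')
rel([.6575,-.048,.037],-.184)
cv2.imwrite('pics/z12.png',crop(s,170,130,100,90,6))"
```

```text
clock 11.5 pos [ 0.6573 -0.0476  0.0369] yaw -0.1843 gap 0.749 F [0.57 0.34 1.26] q [-0.25  0.59  1.5   0.    1.05 -0.07]
shift mm [ 0.2  0.3 -0.1] spin -0.0
```

View pics/z12.png

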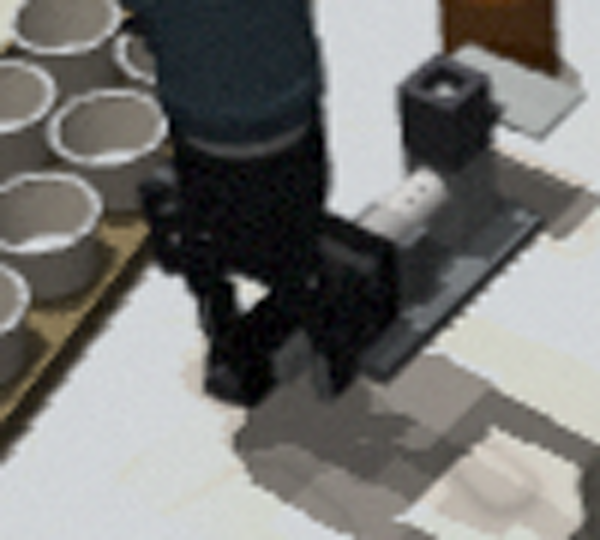

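Call:
{"fn": "carry_out", "kwargs": {"series": [[0, 0, 0, 0], [0, 0, 0, 0], [0, 0, 0, 0], [0, 0, 0, 0], [0, 0, 0, 0], [0, 0, 0, 0], [0, 0, 0, 0]], "jaw": 15, "force": 50}}

```text
clock: 12.08
position: [0.6599, -0.0476, 0.0379]
tool_rot: [-3.141, -0.008, -0.185]
contact_force: [8.4, 0.2, 0.3]
finger_gap: 0.344
```

```bash
python3 -c "
from look import *
s=viewer.camera('side')
rel([.6575,-.048,.037],-.184)
cv2.imwrite('pics/s13.png',s[:,:,::-1])
grid('pics/z13.png',s,(190,165))
t=viewer.camera('top'); cv2.imwrite('pics/z13t.png',crop(t,240,100,100,90,6))"
```

```text
clock 12.13 pos [ 0.6599 -0.0476  0.0379] yaw -0.1851 gap 0.348 F [ 7.35  0.98 -0.03] q [-0.25  0.59  1.5   0.    1.04 -0.07]
shift mm [-2.3  0.8  0.9] spin -0.01
```

View pics/z13.png

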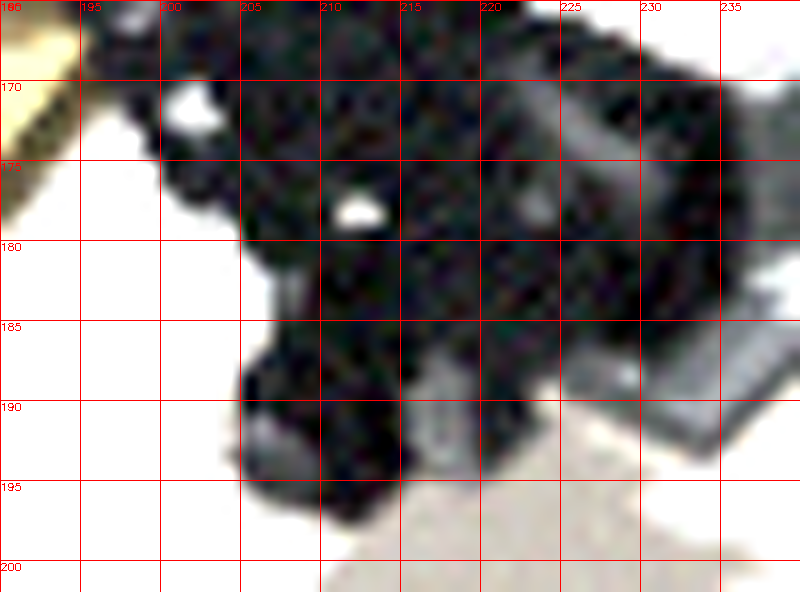

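View pics/z13t.png

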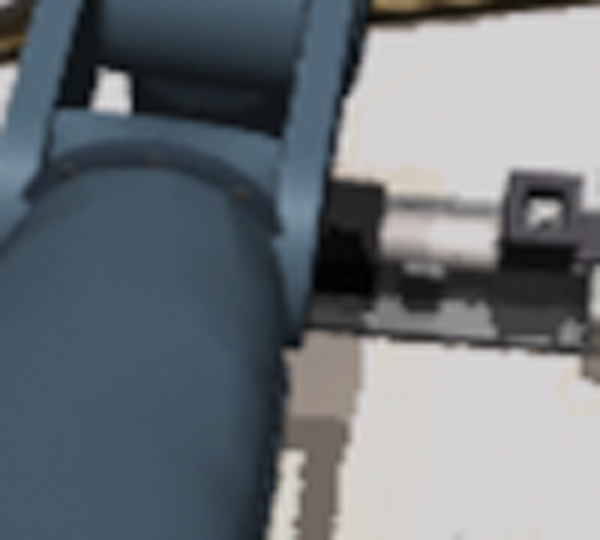

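```bash
python3 -c "
from look import *
p=(.6287+.11*.1848,-.2053+.11*.9828,1.385)
print(proj('side',world(box(.035,.065,.015,.023,.04,.06),p))+.5)
print('faces y=.017', (proj('side',world(np.array([[.035,.017,.04],[.065,.017,.04],[.035,.017,.06],[.065,.017,.06]]),p))+.5).tolist())
# pad prediction at TCP, inner face at -x tool .016
a=-.185;x=np.array([np.cos(a),np.sin(a),0]);y=np.array([np.sin(a),-np.cos(a),0]);T=np.array([.6599,-.0476,.0379])
print('pad tip corners',(proj('side',np.array([T-.017*x+s*.011*y+[0,0,z] for s in(-1,1) for z in(-.008,-.003,.025)]))+.5).round(1).tolist())
s=cv2.imread('pics/a_side.png')[:,:,::-1]; grid('pics/z14.png',s,(190,165))
"
```

```text
[[223.13224052 188.08633971]
 [222.55809943 183.44045964]
 [225.19888055 189.03863297]
 [224.64458393 184.39314368]
 [217.28683872 193.84987415]
 [216.64573083 189.20656779]
 [219.36673347 194.82520347]
 [218.74571299 190.18253471]]
faces y=.017 [[223.64813527405028, 188.32406040564504], [217.8060329602584, 194.09334096944997], [223.07894011562735, 183.67827430751714], [217.16993131403703, 189.45019001918095]]
pad tip corners [[218.4, 195.6], [218.2, 194.4], [217.3, 187.9], [222.6, 191.4], [222.5, 190.2], [221.7, 183.7]]
```

View pics/z14.png

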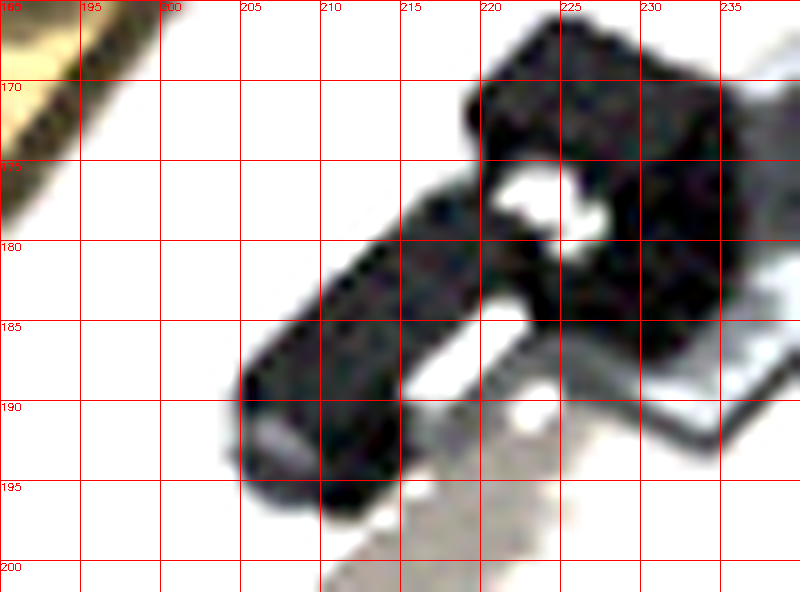

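Call:
{"fn": "carry_out", "kwargs": {"series": [[0, -0.003, 0, 0], [0, -0.007, 0, 0], [0, -0.012, 0, 0], [0, -0.012, 0, 0]]}}

```text
clock: 12.52
position: [0.6621, -0.0361, 0.0378]
tool_rot: [3.141, -0.008, -0.185]
contact_force: [6.9, -2.4, 0.2]
finger_gap: 0.345
```

Call:
{"fn": "carry_out", "kwargs": {"series": [[0.002, -0.01, 0, 0], [0.002, -0.02, 0, 0], [0.002, -0.03, 0, 0], [0.002, -0.04, 0, 0], [0.002, -0.046, 0, 0], [0.002, -0.046, 0, 0], [0.002, -0.046, 0, 0]]}}

```text
clock: 13.1
position: [0.6706, 0.01, 0.0369]
tool_rot: [3.141, -0.004, -0.183]
contact_force: [3.0, -3.4, 5.3]
finger_gap: 0.35
```

Call:
{"fn": "carry_out", "kwargs": {"series": [[0, -0.01, 0, 0], [0, -0.02, 0, 0], [0, -0.03, 0, 0], [0, -0.04, 0, 0], [0, -0.05, 0, 0], [0, -0.056, 0, 0], [0, -0.058, 0, 0], [0, -0.058, 0, 0], [0, -0.058, 0, 0], [0, -0.058, 0, 0]]}}

```text
clock: 13.93
position: [0.6816, 0.0657, 0.037]
tool_rot: [3.141, -0.005, -0.184]
contact_force: [5.1, -5.4, 3.4]
finger_gap: 0.344
```

```bash
python3 -c "
from look import *
s=viewer.camera('side')
rel([.6599+.12*.185,-.0476+.12*.983,.038],-.184)
cv2.imwrite('pics/s15.png',s[:,:,::-1])
cv2.imwrite('pics/z15.png',crop(s,150,120,130,100,6))"
```

```text
clock 13.98 pos [0.6817 0.0657 0.037 ] yaw -0.1839 gap 0.345 F [ 5.48 -5.28  6.19] q [-0.08  0.64  1.43 -0.    1.07  0.11]
shift mm [-0.4 -4.6 -1. ] spin 0.0
```

View pics/z15.png

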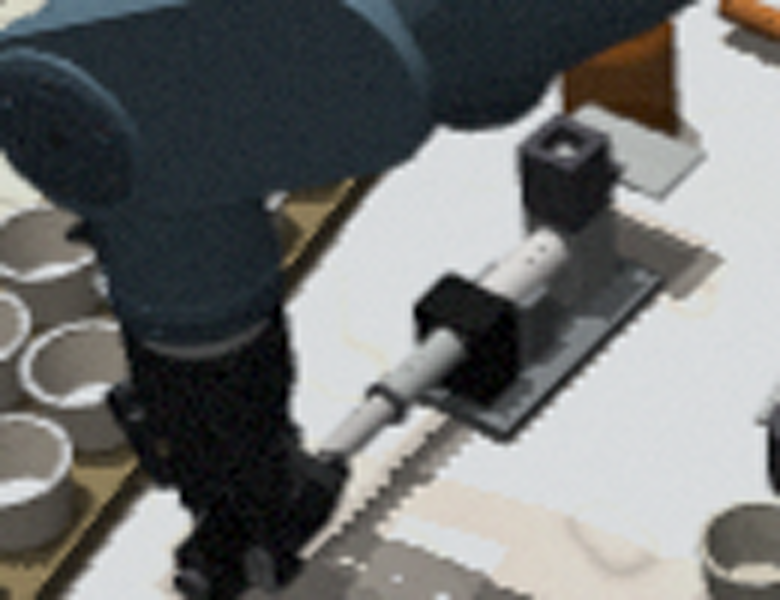

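Call:
{"fn": "carry_out", "kwargs": {"series": [[0, -0.002, 0, 0], [0, -0.004, 0, 0], [0, -0.006, 0, 0], [0, -0.006, 0, 0], [0, -0.006, 0, 0], [0, -0.006, 0, 0]]}}

```text
clock: 14.48
position: [0.6826, 0.0705, 0.0369]
tool_rot: [3.139, -0.005, -0.184]
contact_force: [4.9, -9.1, 5.0]
finger_gap: 0.346
```

Call:
{"fn": "carry_out", "kwargs": {"series": [[0, -0.001, 0, 0], [0, -0.001, 0, 0], [0, -0.001, 0, 0], [0, -0.001, 0, 0], [0, -0.001, 0, 0], [0, -0.001, 0, 0]]}}

```text
clock: 14.98
position: [0.6827, 0.0705, 0.0368]
tool_rot: [3.138, -0.005, -0.185]
contact_force: [3.5, -13.5, 5.2]
finger_gap: 0.348
```

```bash
python3 -c "
from look import *
s=viewer.camera('side');t=viewer.camera('top')
rel([.6599+.12*.185,-.0476+.12*.983,.038],-.184)
cv2.imwrite('pics/z16.png',np.hstack([crop(s,150,110,130,110,3),crop(t,230,90,130,110,3)]))
cv2.imwrite('pics/s16.png',s[:,:,::-1])"
```

```text
clock 15.08 pos [0.6827 0.0705 0.0368] yaw -0.1846 gap 0.35 F [  2.94 -12.45   5.04] q [-0.07  0.64  1.42 -0.    1.08  0.12]
shift mm [-0.5  0.3 -1.2] spin -0.01
```

View pics/z16.png

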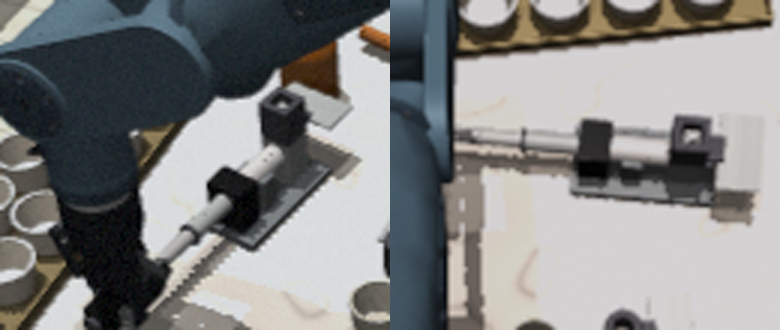

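View pics/s16.png

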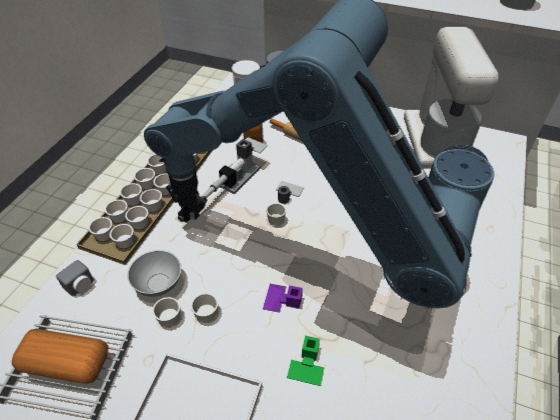

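```bash
python3 -c "
from workcell import sign_off
print(sign_off())"
```

```text
the job is handed in; nothing more can be done
None
```

I put the square-socket head on the post, pulled the pole out to the second stop and handed the job in at about 15 s. I ended holding the grip there with the button squeezed. `sign_off` gives no verdict, so success rests on my own checks below.

- **Head on the post:** I set it down with the blade away from the grip and pressed until about 23 N pushed back, at the height worked out for seating. After I let go, the pictures showed the head still square on the shoulder, with the post inside its hole.
- **Pole extended:** the tool moved about 120 mm along the pole. At the end it stood still while the pull rose from about 5 N to about 13 N, so it was at the second stop. The last pictures show both tubes out and the head still seated.
- **Other things on the counter:** in the last side picture the round-socket head, ramekin_a and the decoy heads were where they started. I checked this by eye and did not measure it. The arm hides part of the jar and rolling pin there.

**Checks that disagreed:**
- **Cameras:** the side and top cameras differed by 3–5 mm on where the post was. I relied mostly on the side view and corrected by contact force as the head went down.
- **Finger gap:** on the grip it read about 29–30 mm instead of the expected 32 mm. The catch did release and the pole slid freely, so I took the button as fully pressed.

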